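Sort the doming and finishing things into their trays

TASK

Clear up after doming: put the brass cube in the green tray, the steel punch in the blue tray, and both the pumice puck and the pale rubber block next to each other in the yellow tray. Everything should end up resting flat on its tray's floor, the cube and the rubber block the same way up as now. Leave the white dropper bottle and the glass jar standing where they are.

Things in the scene. Friction and masses are not known exactly. Their poses are not given: they have to be found in the camera images.
- brass_cube: brass doming (dapping) cube with a dark round hollow in its top, 45 x 45 x 45 mm, 0.5 kg, standing loose. The bench has two halves; the top of the left one (y above 0.02) lies 4 mm lower than the right. Origin: centre of its underside, z up through the hollow; x and y square to its flats
- punch: grey steel doming punch, a stubby rod 72 mm long with one thicker end, lying on the bench; 15 mm across x at its thickest, 12 mm high, 60 g. Origin: middle of its length, on its underside; y along its length, z up. It can be gripped across x at the middle of its length, low down
- pumice: pale grey pumice puck, a thick disc standing on edge on a flat: 25 mm thick (x), 45 mm wide (y), 42 mm high, 50 g. Origin: centre of its underside, z up; the two flat faces look along x and can be gripped across up to the top. The flat it stands on is small: it rocks a little on it and can roll along y when nudged; in its tray it may stand on its edge or lie on a face
- rubber: small pale grey rubber block with rounded edges, 18 x 42 x 12 mm (x, y, z), 20 g, lying flat. Origin: centre of its underside; y along its length, z up
- tray_blue: low open blue plastic tray, 90 x 110 x 20 mm (x, y, z) outside, walls and floor 3 mm thick, so 84 x 104 mm inside and 17 mm deep; fixed to the bench. Origin: centre of its underside; x across its short side, y along its long side (within 0.06 rad of the room's x and y), z up
- tray_yellow: low open yellow plastic tray, 90 x 110 x 20 mm (x, y, z) outside, walls and floor 3 mm thick, so 84 x 104 mm inside and 17 mm deep; fixed to the bench. Origin: centre of its underside; x across its short side, y along its long side (within 0.06 rad of the room's x and y), z up
- tray_green: low open green plastic tray, 90 x 110 x 20 mm (x, y, z) outside, walls and floor 3 mm thick, so 84 x 104 mm inside and 17 mm deep; fixed to the bench. Origin: centre of its underside; x across its short side, y along its long side (within 0.06 rad of the room's x and y), z up
- bottle: white plastic dropper bottle with a pointed cap, 36 mm across, 94 mm tall, standing loose near the trays: a bystander. Origin: centre of its underside, z up
- jar: empty clear glass jar, 57 mm across, 60 mm tall, standing loose: a bystander. Origin: centre of its underside, z up. Keep clear of the wooden fence between the bench halves (y -0.06 to 0.01, up to 90 mm high), of the torch stand on the left (y above 0.20, x 0.28 to 0.44, up to 0.33 m high) and of the lamp tube over the right (x above 0.59, y below -0.24, its underside at z = 0.24).
Mind the look-alikes: they are no part of the job. Leave any red look-alike of the pumice alone.

How it is judged:
By the outcome, as a careful person would: the job done as asked, in the order asked, and still so for the second after the job is handed in, with the robot touching nothing.
It also fails if it takes over 104 s, if anything falls off the work surface, if the arm or the gripper's body presses on something with over 40 N, if the wrist force passes 120 N, or if a joint passes its speed limit or range.

ROBOT

A 6-joint arm with a two-finger parallel gripper is mounted at the origin on a cart in front of the work surface, level with it; the furniture and walls round the work are solid. World frame = base frame: x ahead of the robot, y to its left, z up, the work surface at z = 0. Lengths are in m, angles in rad, forces in N, time in s.
With the tool pointing down it reaches from about 0.35 to 0.775 m from the base axis. Payload 7.3 kg.
Tool frame: the origin (TCP) lies midway between the tips of the shut fingers; the grasp point (between the pads) lies manip.pinch_z behind it (manip.pinch_z is the distance from the TCP to the grasp point, in m); z points along the fingers, y is the line along which they close (so a half turn about z gives the same grasp; the last joint's range is limited). The gripper opens to 92 mm and grips with 3 to 60 N. Pads are 19 mm wide; open, the fingers measure 130 mm over their backs; the gripper's body (75 mm by 190 mm) begins 47 mm behind the grasp point.
Start: joints at [1.062, 0.342, 1.524, -0, 1.275, -0.146], TCP at [0.186, 0.491, 0.227] pointing down, gripper open.
Joint ranges: [-2.53, 2.53], [-0.77, 2.02], [0.04, 2.7], [-1, 4.14], [0.28, 2.66], [-3.11, 3.11]. Speed limits (rad/s): [2.57, 2.57, 3.14, 3.14, 3.14, 3.14].

INTERFACE

Orientations are given as a 3x3 rotation matrix whose columns are the frame's x, y, z axes.
In Python, from station import manip, effector, kinematics, optics, monitor gives the robot as it stands. Calls block until the motion is done:
- manip.move_to(position, orientation): joint-space move of the TCP to a pose.
- manip.movel(position, rotation=None, rate=0.15): straight line of the TCP; rotation=None keeps the orientation; rate is the mean speed in m/s.
- manip.move_joints(angles): joint-space move.
- effector.gripper_open() and effector.clamp(squeeze=None): open the fingers fully, or close them until they stop; squeeze is the grip in N (None keeps the last).
- manip.hold(seconds).
- kinematics.inverse_kinematics(position, orientation): joint angles nearest the present ones, or None.
- optics.snapshot(name): name is "side" or "top" or "wrist"; returns the picture (400x640x3 uint8, blue, green, red); there is no depth.
- optics.calibration(name): a dict with "vertical_fov" (degrees; the focal length in pixels is half the picture's height over the tangent of half this angle, whatever the lens; pixels are square), "cx", "cy" (the principal point, pixels), "k1" (the pictures are not rectified: a ray, as slopes to the right and down, at radius r is drawn at 1 + k1 r^2 times it, then the intrinsics apply), "R" (3x3) and "t" (3): a world point X has camera coordinates R X + t. Camera axes: x right, y down, z forward; pixel columns grow to the right and rows downward; lengths in m; the calibration is good to about 2 mm. A picture is of the moment at which its call begins: read the wrist's pose just before it. calibration takes no time and is no camera call; for the wrist camera it gives the pose at the moment of the call.
A pose or a line that the arm cannot do raises manip.MotionError and nothing moves.
- manip.sign_off(): hands the job in; it is judged then, once.
Readings, each from a call of its own:
- monitor.get_time(): time.
- monitor.get_q(): joint angles.
- monitor.get_qvel(): joint speeds.
- monitor.get_joint_torque(): joint torques, N m.
- monitor.get_ee_pos(): TCP position.
- monitor.get_tcp_rot(): TCP orientation.
- monitor.get_wrist_force(): force on the tool from outside, world axes, zero at the start.
- monitor.get_wrist_torque(): the same for the moment, N m.
- monitor.get_grip_width(): opening from 0.0 (shut) to 1.0 (fully open).
- monitor.get_finger_force(): force on a finger pad.
Only numpy, scipy, OpenCV 4.12 (cv2) and the standard library are available. Lean on these libraries where they do the work, as an engineer would, in place of code of your own. Each camera call takes 0.05 s, during which the arm holds its last target. There are 200 camera calls.

## Working session

There is one attempt and no reset: what is moved stays moved. The work goes in short steps, each a Python script; the robot and the scene stay as the last script left them, time stands still between calls to the robot, and variables do not carry over. Pictures are saved under pics/ and viewed, at most 14 in all, crops included, and the job is handed in when it is done.

```bash
ls; mkdir -p pics; cat > h.py <<'E'
import numpy as np, cv2
from station import manip, effector, kinematics, optics, monitor
def K(c):
    f=200/np.tan(np.radians(c["vertical_fov"])/2)
    return f
def ray(c,u,v):
    f=K(c); d=np.array([(u-c["cx"])/f,(v-c["cy"])/f]); rd=np.hypot(*d); r=rd
    for _ in range(30): r=rd/(1+c["k1"]*r*r)
    d=d*(r/rd if rd>0 else 1)
    R=np.array(c["R"]);t=np.array(c["t"])
    return -R.T@t, R.T@np.array([d[0],d[1],1.])
def onplane(c,u,v,z):
    o,d=ray(c,u,v); return o+d*(z-o[2])/d[2]
def proj(c,X):
    p=np.array(c["R"])@np.array(X)+np.array(c["t"]); s=p[:2]/p[2]
    s=s*(1+c["k1"]*(s@s)); return K(c)*s+[c["cx"],c["cy"]]
def tri(rays):
    A=np.zeros((3,3));b=np.zeros(3)
    for o,d in rays:
        d=d/np.linalg.norm(d);P=np.eye(3)-np.outer(d,d);A+=P;b+=P@o
    X=np.linalg.solve(A,b)
    return X,[np.linalg.norm(np.cross(X-o,d/np.linalg.norm(d))) for o,d in rays]
def down(a):  # tool z down, tool y (closing line) at angle a in the xy plane
    y=np.array([np.cos(a),np.sin(a),0]);z=np.array([0,0,-1.]);return np.column_stack([np.cross(y,z),y,z])
E
python3 - <<'E'
from h import *
for n in ["side","top","wrist"]:
    cv2.imwrite(f"pics/{n}0.png",optics.snapshot(n)); c=optics.calibration(n)
    o=-np.array(c["R"]).T@np.array(c["t"]); print(n,o.round(3),np.array(c["R"]).round(2).tolist(),c["vertical_fov"],c["cx"],c["cy"],c["k1"])
print(manip.pinch_z,monitor.get_time(),monitor.get_tcp_rot())
E
```

```text
pics
side [0.541 0.616 0.461] [[-1.0, 0.03, 0.02], [-0.0, 0.48, -0.88], [-0.04, -0.88, -0.48]] 54.6611275776421 315.5151832584386 198.57619883547852 -0.03435537154317941
top [ 0.33  -0.139  1.139] [[0.01, -1.0, 0.01], [-0.99, -0.01, -0.15], [0.15, -0.01, -0.99]] 47.288217383757654 311.7529800052634 196.91591763868342 0.006859661777506442
wrist [0.107 0.52  0.384] [[0.35, 0.94, -0.0], [0.89, -0.34, 0.31], [0.29, -0.11, -0.95]] 66.2294835997841 317.66578260418794 198.57288126515792 -0.017308769749864155
0.0188 0.15 [[-9.34900362e-01  3.54909870e-01 -5.44822447e-04]
 [ 3.54910245e-01  9.34899907e-01 -9.39632427e-04]
 [ 1.75869632e-04 -1.07182576e-03 -9.99999410e-01]]
```

View pics/top0.png

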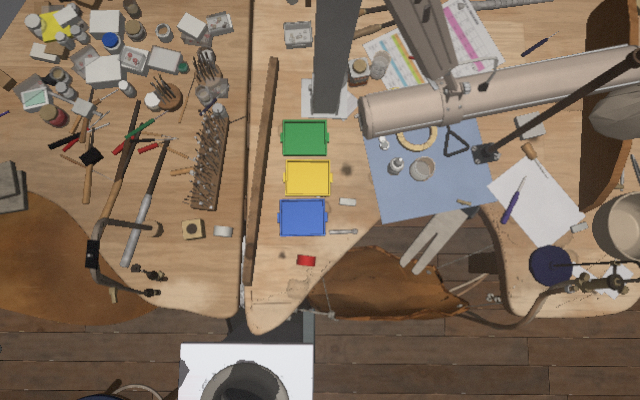

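View pics/side0.png

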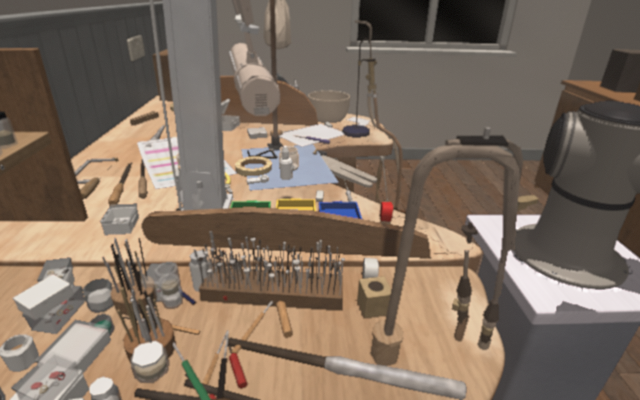

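```bash
python3 - <<'E'
import cv2,numpy as np
t=cv2.imread("pics/top0.png");s=cv2.imread("pics/side0.png")
a=cv2.resize(t[110:275,170:450],None,fx=2.85,fy=2.85,interpolation=cv2.INTER_CUBIC)
cv2.imwrite("pics/topc.png",a)
cv2.imwrite("pics/sidec.png",cv2.resize(s[140:330,220:480],None,fx=3,fy=3,interpolation=cv2.INTER_CUBIC))
E
```

```text
(no output)
```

View pics/topc.png

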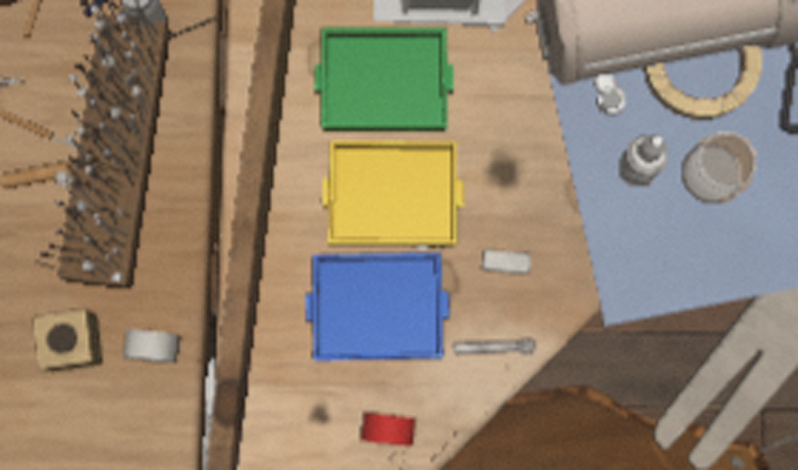

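View pics/sidec.png

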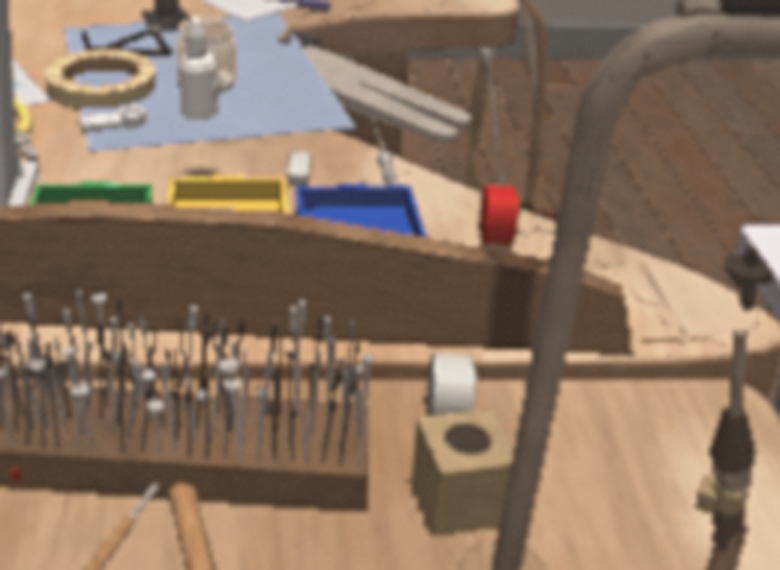

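The top view shows these (full-picture pixels): brass cube (193,230), pale pumice (223,231), red look-alike (306,260), punch (343,232) and rubber (347,202). The trays are blue (302,217), yellow (308,178) and green (304,138); the bottle is at (397,165) and the jar at (421,169). There is one pale disc-on-edge at (223,231), plus the red one to leave alone. The pale block by the trays, about 42 mm long along y, is the rubber. In the side view the cube is at (376,295) with the torch hose in front of it and the pumice at (371,267).

Next I'll raise the arm clear of the stand and look from above with the wrist camera.

```bash
python3 - <<'E'
from h import *
c=optics.calibration("top")
tp=lambda a,b:(170+a/2.85-.3,110+b/2.85-.3)
for n,a,b,z in [("cubec",62,338,.041),("cubefar",65,312,.041),("cube right top",96,310,.041),("pum",150,345,.038),("rack near L",60,280,.02),("rack near R",130,284,.02),("rackR far",168,20,.02),("fence",285,20,.09),("fence near",230,460,.03),("blue",377,306,.02),("yel",393,193,.02),("green",383,78,.02),("rubber",506,261,.012),("punch",495,346,.01),("red",388,429,.03),("bottle",643,158,.09),("box",440,12,.03)]:
    print(n,onplane(c,*tp(a,b),z).round(3))
s=optics.calibration("side")
# punch tops near rack end: sidecrop(365,355) at unknown y~.17
for u,v in [(367,357),(300,303),(325,320)]:
    o,d=ray(s,220+u/3,140+v/3)
    for y in(.15,.18,.21): print(u,v,(o+d*(y-o[1])/d[1]).round(3))
p=monitor.get_ee_pos();R=monitor.get_tcp_rot()
manip.movel([p[0],p[1],.42],rate=.25)
for q in [[.30,.10,.42],[.33,.11,.36],[.36,-.0,.40],[.34,.12,.30]]:
    print(q,kinematics.inverse_kinematics(q,down(0)),kinematics.inverse_kinematics(q,down(np.pi)))
print(monitor.get_time(),monitor.get_q())
E
```

```text
cubec [0.421 0.135 0.041]
cubefar [0.443 0.133 0.041]
cube right top [0.445 0.107 0.041]
pum [0.416 0.061 0.038]
rack near L [0.473 0.144 0.02 ]
rack near R [0.47  0.084 0.02 ]
rackR far [0.708 0.061 0.02 ]
fence [ 0.686 -0.05   0.09 ]
fence near [ 0.321 -0.008  0.03 ]
blue [ 0.454 -0.129  0.02 ]
yel [ 0.554 -0.142  0.02 ]
green [ 0.657 -0.132  0.02 ]
rubber [ 0.496 -0.242  0.012]
punch [ 0.421 -0.232  0.01 ]
red [ 0.349 -0.14   0.03 ]
bottle [ 0.572 -0.348  0.09 ]
box [ 0.716 -0.182  0.03 ]
367 357 [0.48  0.15  0.106]
367 357 [0.484 0.18  0.129]
367 357 [0.488 0.21  0.151]
300 303 [0.514 0.15  0.138]
300 303 [0.516 0.18  0.159]
300 303 [0.518 0.21  0.18 ]
325 320 [0.502 0.15  0.128]
325 320 [0.504 0.18  0.15 ]
325 320 [0.507 0.21  0.171]
[0.3, 0.1, 0.42] [ 7.77382428e-02 -1.49306022e-01  1.55999354e+00 -4.44089210e-16
  1.73090513e+00  7.77382428e-02] [ 7.77382428e-02 -1.49306022e-01  1.55999354e+00 -4.44089210e-16
  1.73090513e+00 -3.06385441e+00]
[0.33, 0.11, 0.36] [ 1.00310689e-01 -7.88463042e-02  1.65740815e+00 -4.44089210e-16
  1.56303081e+00  1.00310689e-01] [ 1.00310689e-01 -7.88463042e-02  1.65740815e+00 -4.44089210e-16
  1.56303081e+00 -3.04128196e+00]
[0.36, -0.0, 0.4] [-2.13848422e-01 -6.02980437e-02  1.53561438e+00 -4.44089210e-16
  1.66627632e+00 -2.13848422e-01] [-2.13848422e-01 -6.02980437e-02  1.53561438e+00 -4.44089210e-16
  1.66627632e+00  2.92774423e+00]
[0.34, 0.12, 0.3] [ 1.25778544e-01 -2.69825773e-02  1.76991858e+00 -4.44089210e-16
  1.39865665e+00  1.25778544e-01] [ 1.25778544e-01 -2.69825773e-02  1.76991858e+00 -4.44089210e-16
  1.39865665e+00 -3.01581411e+00]
1.075 [ 1.06197101e+00  2.76147216e-01  1.10266508e+00 -5.46198492e-06
  1.76504781e+00 -1.46021900e-01]
```

```bash
python3 - <<'E'
from h import *
R=down(np.pi/2)
manip.move_to([.38,.06,.40],R); manip.movel([.38,.06,.30])
print(monitor.get_time(),monitor.get_q().round(3))
for n in ["wrist","side"]:
    c=optics.calibration(n); im=optics.snapshot(n); cv2.imwrite(f"pics/{n}1.png",im); np.save(f"{n}1.npy",c,allow_pickle=True)
E
```

```text
3.6167 [-0.043  0.022  1.72   0.     1.399 -1.614]
```

View pics/wrist1.png

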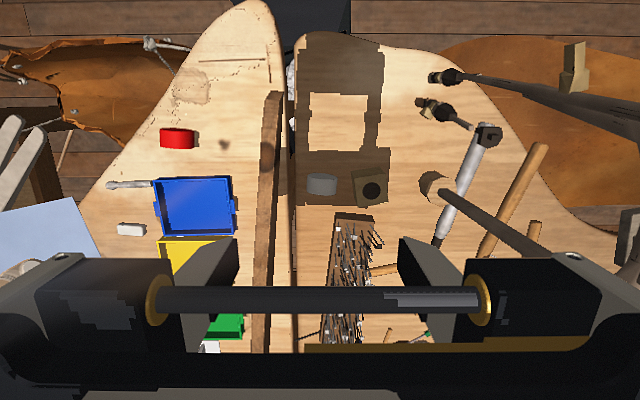

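View pics/side1.png

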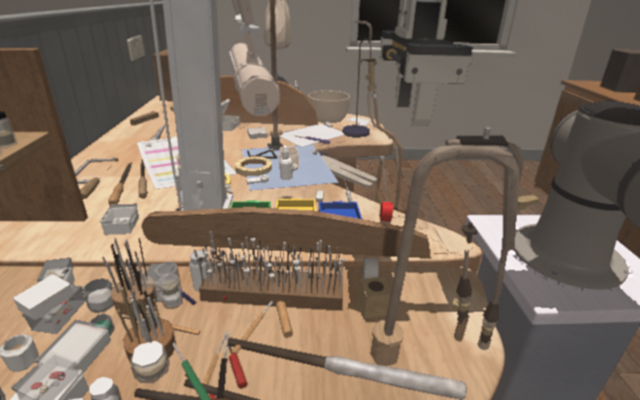

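```bash
python3 - <<'E'
import cv2,numpy as np
t=cv2.imread("pics/wrist1.png")
cv2.imwrite("pics/w1c.png",cv2.resize(t[150:270,290:450],None,fx=5,fy=5,interpolation=cv2.INTER_CUBIC))
E
```

```text
(no output)
```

View pics/w1c.png

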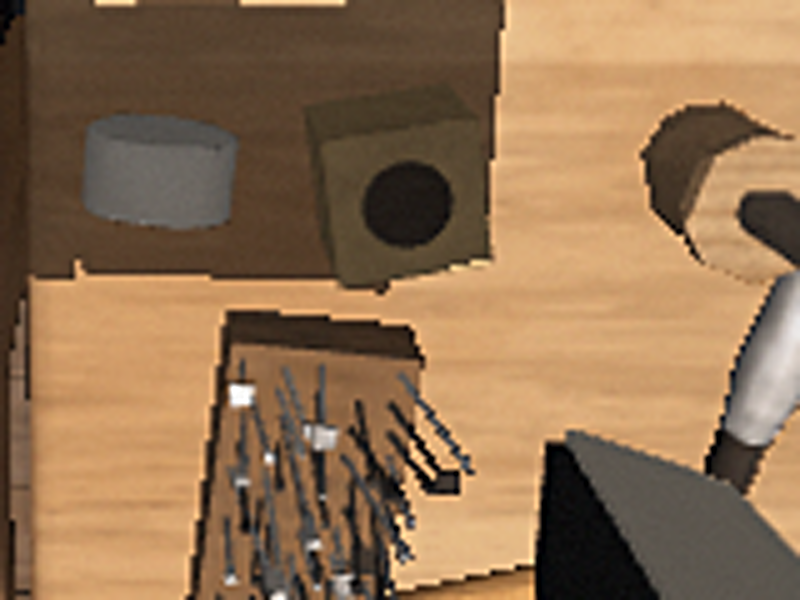

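The crop confirms the brass cube with its round hollow; its top corners in the crop are (322,145), (478,118), (492,262) and (345,288). The pale pumice is on edge at (160,172), and the punch rack's near end is just below the cube.

```bash
python3 - <<'E'
from h import *
w=np.load("wrist1.npy",allow_pickle=True).item(); t=optics.calibration("top"); s=optics.calibration("side")
wp=lambda a,b:(290+a/5-.4,150+b/5-.4); tp=lambda a,b:(170+a/2.85-.3,110+b/2.85-.3)
print("cam",ray(w,0,0)[0])
print("hollow tri",tri([ray(w,*wp(408,204)),ray(t,*tp(62,338))]))
for a,b in [(322,145),(478,118),(492,262),(345,288)]: print("cubetop",onplane(w,*wp(a,b),.041).round(4))
for a,b in [(305,110),(340,285)]: print("cubeL bottom",onplane(w,*wp(a,b),-.004).round(4))
print("rack bot",onplane(w,*wp(228,312),-.004),onplane(w,*wp(412,330),-.004))
for z in(.02,.03):print("rack top",z,onplane(w,*wp(232,345),z),onplane(w,*wp(422,362),z),onplane(t,*tp(60,280),z),onplane(t,*tp(130,284),z))
for a,b in [(472,470),(440,490),(240,395),(320,437)]:
  for z in (.07,.1): print("punch",z,onplane(w,*wp(a,b),z).round(3))
print("pumice top L/R",onplane(w,*wp(84,160),.02),onplane(w,*wp(236,165),.02), onplane(w,*wp(160,222),.038),onplane(w,*wp(160,148),.038), onplane(w,*wp(230,152),.02),onplane(w,*wp(92,120),.02))
print("torch base",onplane(w,*wp(645,160),-.004),onplane(w,*wp(700,150),.03))
for tilt in (0,15,20,30):
  a=np.radians(tilt); z=np.array([np.sin(a),0,-np.cos(a)]);y=np.array([0,1.,0])
  for yy in (1,-1):
    R=np.column_stack([np.cross(yy*y,z),yy*y,z])
    print(tilt,yy,[(None if (q:=kinematics.inverse_kinematics([x,.118,.03],R)) is None else q.round(2).tolist()) for x in (.46,.38,.37)])
E
```

```text
cam [0.29521727 0.05971205 0.45883296]
hollow tri (array([0.42175559, 0.13673393, 0.03389777]), [np.float64(0.00020976512297823615), np.float64(0.0002097651229782013)])
cubetop [0.4025 0.1105 0.041 ]
cubetop [0.3946 0.1539 0.041 ]
cubetop [0.4371 0.1608 0.041 ]
cubetop [0.4451 0.1188 0.041 ]
cubeL bottom [ 0.4029  0.1103 -0.004 ]
cubeL bottom [ 0.4602  0.1235 -0.004 ]
rack bot [ 0.46949212  0.08778088 -0.004     ] [ 0.47566424  0.14746775 -0.004     ]
rack top 0.02 [0.47129798 0.08775876 0.02      ] [0.47690626 0.14660786 0.02      ] [0.4728977  0.14431297 0.02      ] [0.47022015 0.08398264 0.02      ]
rack top 0.03 [0.4672855  0.08711964 0.03      ] [0.47276598 0.1446277  0.03      ] [0.47162443 0.14178146 0.03      ] [0.46897081 0.08199031 0.03      ]
punch 0.07 [0.489 0.153 0.07 ]
punch 0.1 [0.474 0.146 0.1  ]
punch 0.07 [0.495 0.144 0.07 ]
punch 0.1 [0.48  0.138 0.1  ]
punch 0.07 [0.466 0.087 0.07 ]
punch 0.1 [0.453 0.085 0.1  ]
punch 0.07 [0.479 0.11  0.07 ]
punch 0.1 [0.465 0.106 0.1  ]
pumice top L/R [0.41249156 0.04283426 0.02      ] [0.41397934 0.0878337  0.02      ] [0.42608035 0.06517565 0.038     ] [0.40415171 0.06507219 0.038     ] [0.4100085  0.08598183 0.02      ] [0.40035845 0.04531033 0.02      ]
torch base [ 0.41869229  0.21720869 -0.004     ] [0.40660836 0.22129002 0.03      ]
0 1 [[0.09, 0.52, 1.9, -0.0, 0.73, -1.48], [0.11, 0.42, 2.1, -0.0, 0.62, -1.46], [0.11, 0.41, 2.12, -0.0, 0.61, -1.46]]
0 -1 [[0.09, 0.52, 1.9, -0.0, 0.73, 1.66], [0.11, 0.42, 2.1, -0.0, 0.62, 1.68], [0.11, 0.41, 2.12, -0.0, 0.61, 1.68]]
15 1 [[0.11, 0.45, 2.11, -0.09, 0.32, -1.38], None, None]
15 -1 [[0.11, 0.45, 2.11, -0.09, 0.32, 1.76], None, None]
20 1 [None, None, None]
20 -1 [None, None, None]
30 1 [None, [0.18, 0.41, 2.51, 3.43, 0.32, 1.45], [0.19, 0.41, 2.54, 3.43, 0.34, 1.46]]
30 -1 [None, [0.18, 0.41, 2.51, 3.43, 0.32, -1.69], [0.19, 0.41, 2.54, 3.43, 0.34, -1.68]]
```

```bash
cat > m.py <<'E'
from h import *
def trays(im,c):
    h=cv2.cvtColor(im,cv2.COLOR_BGR2HSV); out={}
    for n,lo,hi in [("green",(60,100,40),(85,255,255)),("yellow",(22,140,90),(32,255,255)),("blue",(105,130,60),(122,255,255))]:
        m=cv2.inRange(h,lo,hi); m=cv2.morphologyEx(m,cv2.MORPH_OPEN,np.ones((9,9)))
        cs=cv2.findContours(m,0,2)[0]; k=max(cs,key=cv2.contourArea)
        P=np.array([onplane(c,u,v,.02)[:2] for u,v in k[:,0]])
        (x,y),(a,b),an=cv2.minAreaRect((P*1000).astype(np.float32))
        an=(an+45)%90-45
        out[n]=(x/1000,y/1000,np.radians(an)); print(n,out[n],a,b,cv2.boundingRect(k))
    return out
E
python3 - <<'E'
from m import *
im=cv2.imread("pics/top0.png");c=optics.calibration("top");trays(im,c)
h=cv2.cvtColor(im,cv2.COLOR_BGR2HSV)
def blob(n,u,v,w,hh,S,V,z):
    m=np.zeros(im.shape[:2],np.uint8); m[v-hh:v+hh,u-w:u+w]=255
    m&=cv2.inRange(h,(0,0,V),(180,S,255))
    k=max(cv2.findContours(m,0,2)[0],key=cv2.contourArea)
    P=np.array([onplane(c,a,b,z)[:2]*1000 for a,b in k[:,0]],np.float32)
    print(n,cv2.minAreaRect(P),cv2.boundingRect(k),cv2.contourArea(k))
blob("pum",223,231,16,14,60,100,.025)
blob("rub",347,202,14,9,60,120,.012)
blob("punch",343,232,18,8,60,80,.01)
w=np.load("wrist1.npy",allow_pickle=True).item()
wp=lambda a,b:(290+a/5-.4,150+b/5-.4)
for p in [(85,135),(237,150)]: print(onplane(w,*wp(*p),.017))
# heights by two views: cube corners & pumice
tp=lambda a,b:(170+a/2.85-.3,110+b/2.85-.3)
print("corner far-right",tri([ray(w,*wp(345,288)),ray(optics.calibration("top"),*tp(94,311))]))
# wrist image of blue/rubber/punch
W=cv2.imread("pics/wrist1.png");HW=cv2.cvtColor(W,cv2.COLOR_BGR2HSV)
m=cv2.inRange(HW,(105,130,60),(122,255,255));m=cv2.morphologyEx(m,cv2.MORPH_OPEN,np.ones((15,15)));k=max(cv2.findContours(m,0,2)[0],key=cv2.contourArea)
P=np.array([onplane(w,a,b,.02)[:2]*1000 for a,b in k[:,0]],np.float32);print("blue wrist",cv2.minAreaRect(P))
print("rub wrist",onplane(w,131,229.5,.012),onplane(w,118.5,225,.012),onplane(w,145,230,.012),"punch",onplane(w,110,186,.012),onplane(w,155,183,.012))
E
```

```text
green (0.6538090209960937, -0.1314783935546875, np.float64(0.016234245095121735)) 80.9635238647461 106.2395248413086 (283, 123, 43, 32)
yellow (0.5535552368164063, -0.141821533203125, np.float64(0.014957288480753164)) 89.01809692382812 117.44551086425781 (284, 160, 48, 36)
blue (0.45309384155273436, -0.1295653076171875, np.float64(0.013662360730513062)) 86.58635711669922 108.4189224243164 (280, 200, 45, 36)
pum ((416.798095703125, 64.33126831054688), (24.333200454711914, 43.543113708496094), 0.7050170302391052) (213, 226, 19, 11) 155.0
rub ((495.6887512207031, -241.36886596679688), (40.85010528564453, 19.346763610839844), 85.00838470458984) (339, 197, 17, 9) 104.0
punch ((420.46917724609375, -231.4077606201172), (12.377934455871582, 69.44003295898438), 0.7347233891487122) (329, 229, 29, 6) 101.5
[0.40563556 0.04309649 0.017     ]
[0.41017761 0.08823076 0.017     ]
corner far-right (array([0.44677066, 0.11575145, 0.03131351]), [np.float64(0.004614352550370332), np.float64(0.004614352550370426)])
blue wrist ((448.2724304199219, -122.4896240234375), (81.83861541748047, 101.74236297607422), 1.0127382278442383)
rub wrist [ 0.49378797 -0.23864353  0.012     ] [ 0.48606154 -0.25732689  0.012     ] [ 0.49458237 -0.21615087  0.012     ] punch [ 0.42163133 -0.25739463  0.012     ] [ 0.41690571 -0.18714733  0.012     ]
```

```bash
python3 - <<'E'
from h import *
manip.movel([.37,.05,.20],rate=.25)
c=optics.calibration("wrist"); im=optics.snapshot("wrist"); cv2.imwrite("pics/w2.png",im); np.save("wrist2.npy",c,allow_pickle=True)
print(monitor.get_time()); a=proj(c,[.415,.065,.02]);b=proj(c,[.42,.136,.02]);print(a,b)
u,v=((a+b)/2).astype(int); u0,v0=max(u-110,0),max(v-75,0); print(u0,v0)
cv2.imwrite("pics/w2c.png",cv2.resize(im[v0:v0+150,u0:u0+210],None,fx=3.8,fy=3.8,interpolation=cv2.INTER_CUBIC))
E
```

```text
4.3167
[330.94073606 213.31595057] [390.61381705 217.25305289]
250 140
```

View pics/w2c.png

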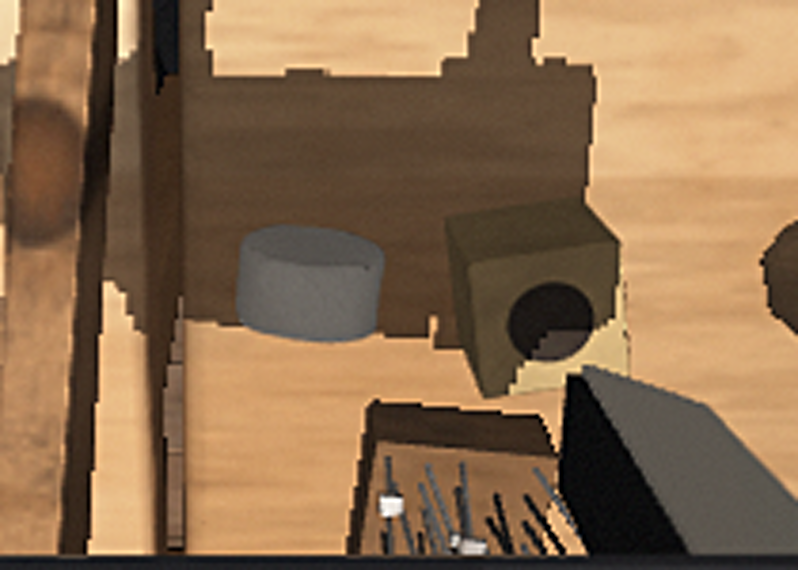

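The close crop shows the pumice's near face from (242,243) to (383,265), and the cube's top corners at (470,265), (620,243) and (486,397).

```bash
python3 - <<'E'
from h import *
c=np.load("wrist2.npy",allow_pickle=True).item(); w=np.load("wrist1.npy",allow_pickle=True).item(); t=optics.calibration("top")
p=lambda a,b:(250+a/3.8-.4,140+b/3.8-.4); wp=lambda a,b:(290+a/5-.4,150+b/5-.4)
L,R,bL,bR=[onplane(c,*p(*q),.017) for q in [(242,243),(383,265),(238,310),(379,330)]]
print("face",L,R,"back",bL,bR,"yaw",np.arctan2(-(R-L)[0],(R-L)[1]),np.arctan2(-(bR-bL)[0],(bR-bL)[1]))
print("face bottomost(top) ",onplane(c,*p(318,268),.038),onplane(c,*p(308,341),.038))
for q,r in [((470,265),(322,145)),((620,243),(478,118)),((486,397),(345,288))]:
    print("cube corner",onplane(c,*p(*q),.041).round(4),onplane(w,*wp(*r),.041).round(4),tri([ray(c,*p(*q)),ray(w,*wp(*r))]))
print("pumice height", tri([ray(c,*p(378,330)),ray(t,170+178/2.85,110+333/2.85)]))
for y,x in [(-.1,.415)]:
    for a in(y,y+np.pi):
        R=down(a); print(kinematics.inverse_kinematics([x,.064,.018],R))
for tr in [(.5535,-.118,.025),(.654,-.131,.03)]:
    for a in(0,np.pi,np.pi/2,-np.pi/2): print(tr,a,kinematics.inverse_kinematics(tr,down(a)))
E
```

```text
face [0.40382315 0.0441301  0.017     ] [0.41108772 0.08817194 0.017     ] back [0.42626632 0.04276398 0.017     ] [0.43312813 0.08763526 0.017     ] yaw -0.16347489479288757 -0.15174656406799475
face bottomost(top)  [0.40432555 0.06674204 0.038     ] [0.42765229 0.06411624 0.038     ]
cube corner [0.4023 0.1108 0.041 ] [0.4025 0.1105 0.041 ] (array([0.40240462, 0.11066555, 0.04088905]), [np.float64(0.00014859699891023404), np.float64(0.00014859699891023632)])
cube corner [0.3955 0.1538 0.041 ] [0.3946 0.1539 0.041 ] (array([0.39384616, 0.1526838 , 0.04518907]), [np.float64(0.0003127602674982551), np.float64(0.0003127602674982023)])
cube corner [0.4448 0.118  0.041 ] [0.4451 0.1188 0.041 ] (array([0.44672433, 0.11915749, 0.03681617]), [np.float64(0.0002555106230274894), np.float64(0.000255510623027417)])
pumice height (array([0.43233769, 0.06543434, 0.00740653]), [np.float64(0.023075914400522826), np.float64(0.023075914400522885)])
[-2.99531728e-02  4.75625308e-01  2.05073735e+00 -4.44089210e-16
  6.15229995e-01  7.00468272e-02]
[-2.99531728e-02  4.75625308e-01  2.05073735e+00 -4.440
[... 437 characters left out ...]
.91625113e+00]
(0.5535, -0.118, 0.025) -1.5707963267948966 [-3.45454804e-01  6.45889411e-01  1.64017346e+00 -4.44089210e-16
  8.55529786e-01  1.22534152e+00]
(0.654, -0.131, 0.03) 0 [-3.12485833e-01  7.87316546e-01  1.31363817e+00 -4.44089210e-16
  1.04063794e+00 -3.12485833e-01]
(0.654, -0.131, 0.03) 3.141592653589793 [-3.12485833e-01  7.87316546e-01  1.31363817e+00 -4.44089210e-16
  1.04063794e+00  2.82910682e+00]
(0.654, -0.131, 0.03) 1.5707963267948966 [-3.12485833e-01  7.87316546e-01  1.31363817e+00 -4.44089210e-16
  1.04063794e+00 -1.88328216e+00]
(0.654, -0.131, 0.03) -1.5707963267948966 [-3.12485833e-01  7.87316546e-01  1.31363817e+00 -4.44089210e-16
  1.04063794e+00  1.25831049e+00]
```

```bash
cat >> h.py <<'E'
def st(n=""): print(n,round(monitor.get_time(),1),"w",round(monitor.get_grip_width()*92,1),"F",np.round(monitor.get_finger_force(),1),"wr",np.round(monitor.get_wrist_force(),1),np.round(monitor.get_ee_pos(),4))
E
python3 - <<'E'
from h import *
R=down(-.157)
manip.move_to([.417,.063,.14],R); manip.movel([.417,.063,.04],rate=.2); st("low"); manip.movel([.417,.063,.018],rate=.08);st("at")
effector.clamp(15);st("grip")
manip.movel([.417,.063,.17],rate=.2);st("up")
manip.move_to([.44,-.14,.24],down(-np.pi/2));st("view")
c=optics.calibration("wrist"); im=optics.snapshot("wrist"); cv2.imwrite("pics/w3.png",im); np.save("wrist3.npy",c,allow_pickle=True)
from m import trays
trays(im,c); trays(optics.snapshot("top"),optics.calibration("top"))
E
```

```text
low 6.5 w 92.0 F 0.0 wr [ 0.5  0.9 -0.2] [0.4175 0.063  0.0405]
at 7.0 w 92.1 F 0.0 wr [0.5 0.2 0.3] [0.4174 0.063  0.0186]
grip 8.0 w 24.5 F 14.9 wr [-0.4  0.   0.5] [0.417 0.063 0.018]
up 8.9 w 24.7 F 14.9 wr [-0.6  0.5 -1.2] [0.4163 0.063  0.1692]
view 9.8 w 24.6 F 14.9 wr [-0.   0.5 -0.9] [ 0.4395 -0.1393  0.2389]
green (0.6170462036132812, -0.1325809326171875, np.float64(0.0017146808191482086)) 14.360051155090332 100.31086730957031 (265, 0, 94, 16)
yellow (0.551364013671875, -0.14063517761230468, np.float64(0.00999946561197489)) 84.09675598144531 99.43453216552734 (274, 32, 90, 80)
blue (0.4542395629882813, -0.12945277404785155, np.float64(0.0025313572425866085)) 91.12635040283203 123.13381958007812 (260, 119, 100, 74)
green (0.6591096801757812, -0.13913546752929687, np.float64(0.0162210093925635)) 70.61204528808594 106.49620056152344 (286, 123, 43, 28)
yellow (0.9337890014648438, 0.531519287109375, np.float64(0.023024754517254362)) 55.62528610229492 35.65401840209961 (43, 20, 15, 21)
blue (0.9107017211914062, 0.37807525634765626, np.float64(0.021596784185510687)) 30.48882484436035 32.38970184326172 (103, 34, 13, 12)
```

View pics/w3.png

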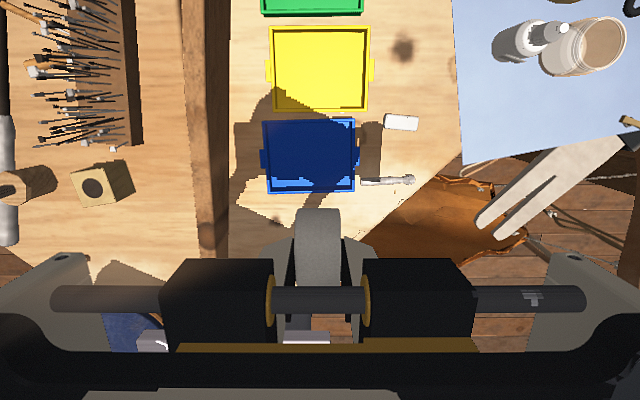

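Pumice held; the wrist view puts the yellow tray at (319,68), blue at (308,156), rubber at (401,122) and punch at (388,181). Next I'll place the pumice and then grasp the cube.

```bash
python3 - <<'E'
from h import *
R=down(.013)
manip.move_to([.5525,-.119,.12],R); manip.movel([.5525,-.119,.05],rate=.2); manip.movel([.5525,-.119,.0265],rate=.06);st("low")
effector.gripper_open();st("open")
manip.movel([.5525,-.119,.16],rate=.2)
Rc=down(np.pi/2+.17)
manip.move_to([.423,.1185,.17],Rc);st("over cube")
c=optics.calibration("top");im=optics.snapshot("top");cv2.imwrite("pics/top4.png",im)
E
```

```text
low 12.3 w 24.2 F 14.9 wr [ 0.3 -0.1 -1. ] [ 0.5524 -0.119   0.0263]
open 13.4 w 92.2 F 0.0 wr [ 0.2 -0.3 -0.5] [ 0.5525 -0.119   0.0265]
over cube 15.4 w 92.2 F 0.0 wr [0.4 0.7 0.1] [0.4233 0.1182 0.1696]
```

```bash
python3 - <<'E'
from h import *
t=cv2.imread("pics/top4.png"); s=optics.snapshot("side")
a=cv2.resize(t[110:260,170:370],(800,600)[:1]*1+(600,),interpolation=cv2.INTER_CUBIC) if 0 else cv2.resize(t[115:265,170:360],None,fx=2,fy=2,interpolation=cv2.INTER_CUBIC)
b=cv2.resize(s[100:350,280:480],None,fx=2,fy=2,interpolation=cv2.INTER_CUBIC)
o=np.zeros((500,780,3),np.uint8);o[:300,:380]=a;o[:,380:]=b;cv2.imwrite("pics/c4.png",o)
E
```

```text
(no output)
```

View pics/c4.png

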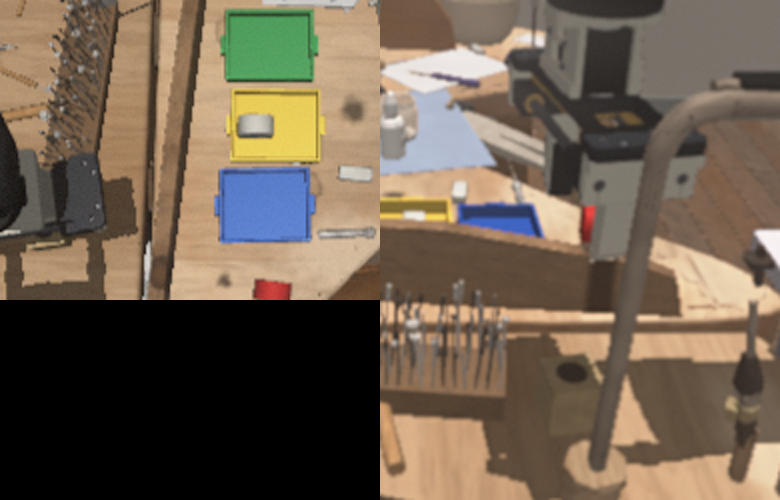

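The pumice stands on edge in the left half of the yellow tray, at (255,126) in the composite. The gripper is over the cube and the torch leg is still clear of it.

```bash
python3 - <<'E'
from h import *
for z,r in [(.10,.2),(.06,.12),(.035,.08),(.020,.05)]:
    manip.movel([.423,.1185,z],rate=r); st(z)
    if np.abs(monitor.get_wrist_force()).max()>5: print("contact"); break
else:
    effector.clamp(40); st("grip")
    manip.movel([.423,.1185,.05],rate=.08); st("lift")
    manip.movel([.423,.1185,.16],rate=.2); st("up")
E
```

```text
0.1 16.0 w 91.9 F 0.0 wr [-0.1  0.1 -0.4] [0.4234 0.1182 0.1002]
0.06 16.5 w 92.0 F 0.0 wr [0.4 0.3 0.5] [0.4237 0.1185 0.0609]
0.035 17.0 w 92.0 F 0.0 wr [0.3 0.9 0.1] [0.4233 0.1185 0.0354]
0.02 17.4 w 92.1 F 0.0 wr [0.  0.2 0.2] [0.4228 0.1185 0.0197]
grip 18.2 w 45.0 F 40.0 wr [-0.2  4.5  2.9] [0.4231 0.1186 0.0201]
lift 18.7 w 45.2 F 40.0 wr [ 0.6  0.3 -3.5] [0.4227 0.1183 0.0498]
up 19.4 w 44.7 F 40.0 wr [-0.2  0.9 -5.5] [0.4221 0.1184 0.1588]
```

```bash
python3 - <<'E'
from h import *
R=down(np.pi/2+.013)
manip.move_to([.50,-.12,.16],R); st("mid"); print(monitor.get_q().round(2))
manip.movel([.654,-.142,.095],rate=.2); st("over green")
manip.movel([.654,-.142,.045],rate=.15); st(); manip.movel([.654,-.142,.0283],rate=.05); st("down")
E
```

```text
mid 20.4 w 45.0 F 40.0 wr [-0.5  0.2 -4.3] [ 0.4994 -0.1187  0.1592]
[-0.38  0.39  1.66  0.    1.1  -1.97]
over green 21.4 w 44.5 F 40.0 wr [-0.4  0.  -4.1] [ 0.6535 -0.1412  0.0951]
 21.9 w 44.6 F 40.0 wr [ 0.1 -0.3 -4.3] [ 0.654  -0.1421  0.0457]
down 22.4 w 44.8 F 40.0 wr [-0.6 -1.1 -3.3] [ 0.6539 -0.142   0.0281]
```

```bash
python3 - <<'E'
from h import *
for z in (.0273,.0263,.0253):
    manip.movel([.654,-.142,z],rate=.02); manip.hold(.1); st(z)
    if monitor.get_wrist_force()[2]>-1: break
effector.gripper_open(); st("open")
manip.movel([.654,-.142,.09],rate=.15); manip.movel([.50,-.142,.16],rate=.25)
manip.move_to([.40,-.16,.24],down(-np.pi/2)); st()
c=optics.calibration("wrist"); im=optics.snapshot("wrist"); cv2.imwrite("pics/w5.png",im); np.save("wrist5.npy",c,allow_pickle=True)
t=optics.snapshot("top");cv2.imwrite("pics/top5.png",t)
E
```

```text
0.0273 22.7 w 44.6 F 40.0 wr [-0.   1.1 -3.7] [ 0.654  -0.142   0.0273]
0.0263 23.1 w 44.6 F 40.0 wr [-4.2  1.   4.7] [ 0.6541 -0.142   0.0272]
open 24.0 w 91.9 F 0.0 wr [-0.5  1.  -0.4] [ 0.654  -0.142   0.0263]
 27.9 w 92.1 F 0.0 wr [-0.3 -0.8  0.3] [ 0.4001 -0.16    0.2399]
```

View pics/w5.png

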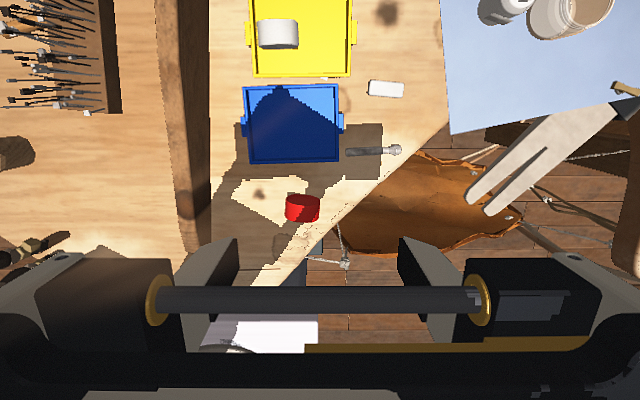

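The wrist view shows the punch from (346,153) to (401,150), the rubber at (386,89), the pumice still standing at (278,33) and the blue tray at (291,124).

```bash
python3 - <<'E'
from h import *
def blob(n,im,c,box,S,V,z):
    u0,v0,u1,v1=box; h=cv2.cvtColor(im,cv2.COLOR_BGR2HSV); m=np.zeros(im.shape[:2],np.uint8); m[v0:v1,u0:u1]=255
    m&=cv2.inRange(h,(0,0,V),(180,S,255)); k=max(cv2.findContours(m,0,2)[0],key=cv2.contourArea)
    P=np.array([onplane(c,a,b,z)[:2]*1000 for a,b in k[:,0]],np.float32)
    r=cv2.minAreaRect(P); M=cv2.moments(k); ct=(M["m10"]/M["m00"],M["m01"]/M["m00"]); print(n,np.round(r[0],1),np.round(r[1],1),round(r[2],1),cv2.boundingRect(k)); return ct
w5=cv2.imread("pics/w5.png");c5=np.load("wrist5.npy",allow_pickle=True).item()
w3=cv2.imread("pics/w3.png");c3=np.load("wrist3.npy",allow_pickle=True).item()
t5=cv2.imread("pics/top5.png");ct=optics.calibration("top")
a=blob("rub5",w5,c5,(360,72,412,104),40,150,.012); b=blob("rub3",w3,c3,(376,106,426,137),40,150,.012); e=blob("rubt",t5,ct,(333,193,361,211),60,120,.012)
print(tri([ray(c5,*a),ray(c3,*b),ray(ct,*e)]))
a=blob("pun5",w5,c5,(344,138,408,164),60,70,.01); b=blob("pun3",w3,c3,(360,168,420,194),50,70,.01); e=blob("punt",t5,ct,(325,224,361,240),60,80,.01)
print(tri([ray(c5,*a),ray(c3,*b),ray(ct,*e)]))
o=np.vstack([cv2.resize(w5[135:168,335:415],None,fx=7,fy=7,interpolation=cv2.INTER_CUBIC),cv2.resize(t5[110:165,270:350],None,fx=7,fy=6,interpolation=cv2.INTER_CUBIC)]);cv2.imwrite("pics/c5.png",o);print(o.shape)
E
```

```text
rub5 [ 495.6 -241.8] [41.  17.3] 85.3 (369, 80, 35, 18)
rub3 [ 495.9 -241.6] [40.9 17.3] 85.2 (384, 114, 35, 17)
rubt [ 495.4 -239.6] [42.9 67.3] 0.8 (333, 193, 28, 18)
(array([ 0.49359232, -0.23642089,  0.02154614]), [np.float64(0.003529883958458792), np.float64(0.004041918179895651), np.float64(0.007433483990509859)])
pun5 [ 421.2 -235.6] [31.8 78.3] 0.1 (346, 138, 62, 26)
pun3 [ 420.  -233.8] [31.1 77.3] 0.2 (360, 170, 60, 24)
punt [ 420.4 -222.8] [37.1 72.2] 0.7 (325, 224, 30, 16)
(array([ 0.42388649, -0.22578623,  0.04437801]), [np.float64(0.011545377728753484), np.float64(0.0026002326650522555), np.float64(0.011542692178540991)])
(561, 560, 3)
```

View pics/c5.png

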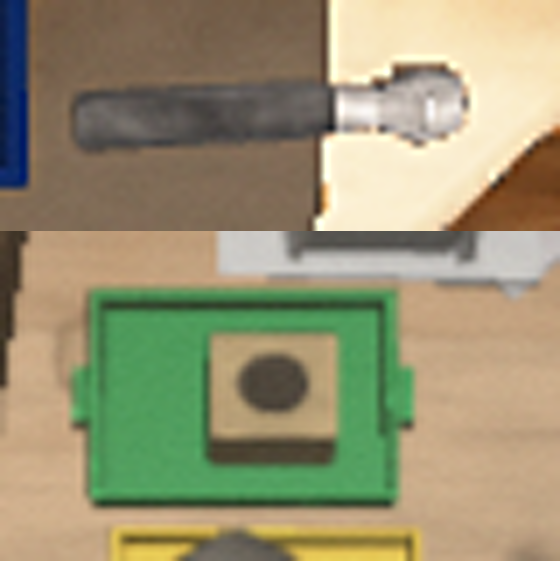

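Cube is flat in the green tray, hollow up, at (272,400) in the composite, clear of the walls. Now the punch.

```bash
python3 - <<'E'
from h import *
c=np.load("wrist5.npy",allow_pickle=True).item()
A=onplane(c,345.7,151.9,.006);B=onplane(c,401.7,149.6,.006); m=(A+B)/2; yaw=np.arctan2(-(A-B)[0],(A-B)[1]); print(A,B,m,yaw)
R=down(yaw); x,y=m[0]-.006*np.cos(yaw),m[1]
manip.move_to([x,y,.12],R); manip.movel([x,y,.04],rate=.2); manip.movel([x,y,.003],rate=.06); st("at")
if abs(monitor.get_wrist_force()[2])<4:
    effector.clamp(25); st("grip"); manip.movel([x,y,.02],rate=.06); manip.movel([x,y,.12],rate=.2); st("up")
print(monitor.get_q().round(2))
E
```

```text
[ 0.41891116 -0.19659656  0.006     ] [ 0.42198841 -0.26829003  0.006     ] [ 0.42044978 -0.23244329  0.006     ] 0.04289603529147629
at 30.9 w 91.9 F 0.0 wr [ 0.9 -0.  -0.6] [ 0.4145 -0.2325  0.0029]
grip 32.1 w 11.9 F 24.9 wr [ 0.8 -0.6  0.7] [ 0.4145 -0.2325  0.003 ]
up 33.2 w 11.7 F 24.9 wr [-0.3  0.2 -0.4] [ 0.4139 -0.232   0.1192]
[-0.67  0.37  1.81 -0.    0.96 -0.72]
```

```bash
python3 - <<'E'
from h import *
R=down(.01)
manip.move_to([.454,-.1295,.09],R); manip.movel([.454,-.1295,.0215],rate=.1); manip.hold(.2); st("low")
effector.gripper_open(); st("open"); manip.movel([.454,-.1295,.10],rate=.2)
# rubber
yaw=-.083; R=down(yaw); x,y=.4957,-.2417
manip.move_to([x,y,.12],R)
t=optics.snapshot("top");cv2.imwrite("pics/top6.png",t)
manip.movel([x,y,.04],rate=.2); manip.movel([x,y,.005],rate=.06); st("at")
if abs(monitor.get_wrist_force()[2])<4:
    effector.clamp(12); st("grip"); manip.movel([x,y,.02],rate=.06); manip.movel([x,y,.12],rate=.2); st("up")
s=cv2.resize(t[110:250,260:400],None,fx=4,fy=4,interpolation=cv2.INTER_CUBIC);cv2.imwrite("pics/c6.png",s)
E
```

```text
low 34.8 w 12.0 F 24.9 wr [-0.7  1.4 -0.6] [ 0.4544 -0.1297  0.0221]
open 36.1 w 92.2 F 0.0 wr [ 0.6 -0.2 -0.5] [ 0.454  -0.1295  0.0215]
at 38.5 w 92.4 F 0.0 wr [ 0.5  0.  -0.1] [ 0.4958 -0.2418  0.0049]
grip 39.6 w 17.7 F 12.0 wr [-0.3  0.2 -0.5] [ 0.4957 -0.2417  0.005 ]
up 40.7 w 17.8 F 12.0 wr [ 0.3 -0.3 -0.6] [ 0.4951 -0.2413  0.119 ]
```

View pics/c6.png

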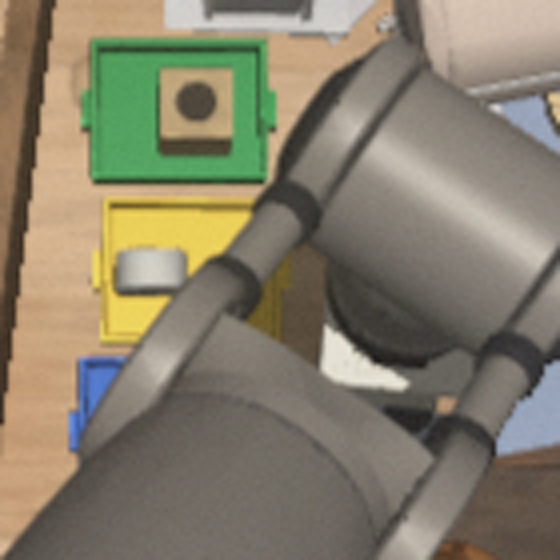

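The arm hides blue in this view; the pumice is still upright at (150,270). Now placing the rubber, then I'll check everything.

```bash
python3 - <<'E'
from h import *
R=down(.013)
manip.move_to([.5525,-.166,.10],R); manip.movel([.5525,-.166,.0215],rate=.1); manip.hold(.3); st("low")
effector.gripper_open(); st("open"); manip.movel([.5525,-.166,.12],rate=.2)
manip.move_to([.42,-.16,.26],down(-np.pi/2)); st()
w=optics.snapshot("wrist");manip.move_to([.30,.10,.35],down(-np.pi/2));t=optics.snapshot("top");cv2.imwrite("pics/top7.png",t);cv2.imwrite("pics/w7.png",w)
a=cv2.resize(t[115:245,270:440],None,fx=3,fy=3,interpolation=cv2.INTER_CUBIC)
b=w[0:210,200:640]; o=np.zeros((600,510,3),np.uint8); o[:390]=a; o[390:,:440]=b[:,:440]; cv2.imwrite("pics/c7.png",o)
E
```

```text
low 42.4 w 17.7 F 12.0 wr [-0.8  0.  -0.4] [ 0.5527 -0.1661  0.0219]
open 43.6 w 92.1 F 0.0 wr [ 0.4 -0.3  0.1] [ 0.5525 -0.166   0.0215]
 45.6 w 92.2 F 0.0 wr [-0.  -0.5 -0.2] [ 0.42   -0.1599  0.2591]
```

View pics/c7.png

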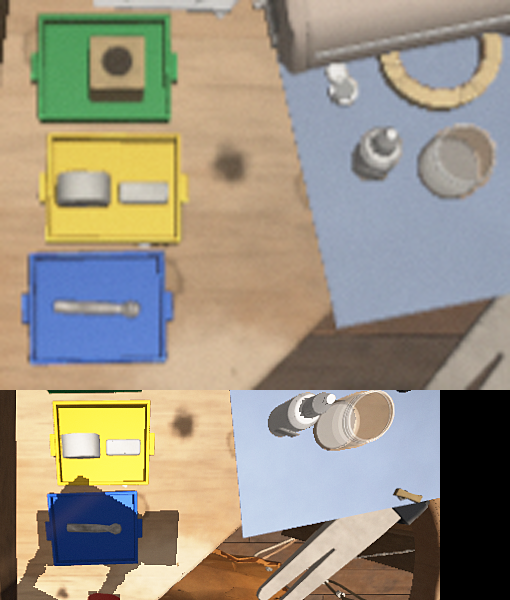

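All four objects are in their trays: cube hollow-up at (116,68), pumice and rubber side by side at (82,188) and (143,190), and punch flat at (95,309). The bottle and jar have not moved.

```bash
python3 -c "
from h import *
manip.hold(.5);st();print(manip.sign_off())"
```

```text
47.4 w 92.1 F 0.0 wr [ 0.3 -0.5 -0.6] [0.3001 0.0999 0.35  ]
the job is handed in; nothing more can be done
None
```

The job was handed in at 47.4 s with the cube in green, the punch in blue, and the pumice and rubber side by side in yellow; the pumice went first because it blocked the grasp on the cube, and the bottle, jar and red look-alike were left alone.

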